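# Lay the painting panel face up against the bench stop

## Robot

A 6-joint arm with a two-finger parallel gripper is mounted at the origin on the work surface. World frame = base frame: x ahead of the robot, y to its left, z up, the work surface at z = 0. Lengths are in m, angles in rad, forces in N, time in s.
With the tool pointing down it reaches from about 0.35 to 0.85 m from the base axis. Payload 8.1 kg.
Tool frame: the origin (TCP) lies at the very end of the fingers, on their centre line; the grasp point (between the pads) lies 19 mm behind it; z points along the fingers, y is the line along which they close (so a half turn about z gives the same grasp; the last joint's range is limited). The gripper opens to 93 mm and grips with 3 to 60 N. Pads are 15 mm wide; open, the fingers measure 128 mm over their backs; the gripper's body (75 mm by 188 mm) begins 65 mm behind the grasp point.
Start: joints at [-1.298, 0.13, 1.488, -0, 1.523, -0.085], TCP at [0.21, -0.562, 0.219] pointing down, gripper open.
Joint ranges: [-2.96, 2.96], [-0.89, 2.26], [0.02, 2.5], [-1.34, 4.48], [0, 2.73], [-2.66, 2.66]. Speed limits (rad/s): [2.39, 2.39, 2.79, 3.14, 3.14, 3.14].

## Interface

Orientations are given as a unit quaternion [x, y, z, w].
In Python, from bench import manip, get_image, models gives the robot as it stands. The module is installed in compiled form; this text tells all that it offers.
- The arm moves only by the tool step_arm, never from a script. Its argument "rows" is a list of rows, each a list of 4 numbers: the shift along the tool's x, y, z in m, then the turn about the tool's z in degrees. In form: [[x, y, z, yaw], ...]. A call has 1 to 12 rows; each row shifts and turns the commanded pose from where the row before left it, along the tool's axes as they then stand; what a row does not reach is not made up. A row lasts 1/12 s, in which the tool goes at most 41.7 mm and 7.16 degrees, less where a joint would pass 70% of its speed; a pose out of reach is approached as far as the arm can. A call with a gripper value outside its range is refused whole. "hand" is the opening, from 0 (shut) to 1 (fully open), set as the call begins (left out, the last holds). The fingers move at their own pace and stop on an object; the grip force is fixed at half the most. Time passes only in rows, so rows that do not move let the fingers close. It gives the time, the measured TCP pose, the force, the opening and the grip force at its end, in the units of the state.
- manip.read_state(): the state, without advancing time (a new reading comes with each control period).
- get_image(name): name is "scene" or "side" or "wrist"; returns a dict with "color" (480x640x3 uint8, red, green, blue), "camera_matrix" (3x3 intrinsics, pixels), "rvec" (rotation vector, rad) and "tvec" (3), from world to camera coordinates, as OpenCV has them. Camera axes: x right, y down, z forward; pixel columns grow to the right and rows downward; lengths in m; the calibration is good to about 2 mm. A picture is of the moment at which its call begins. There is no depth.
- manip.hand_in(): hands the job in; it is judged then, once.
Trained networks look in the newest picture that a camera, given by its name, has taken for a name from the list of things; names that differ only in an ending like _2 or _b are one class to them, and where a whole thing is asked for, a point or a joint stands for the part that bears it (a point fixed in the world has none). Each returns a list of dicts, best first, with "confidence" (0 to 1); they miss things now and then, are a little off and sometimes report something else, mostly with a low value. They report only what shows in the picture. A call takes as long as a camera call. They do not tell look-alikes from the thing itself.
- models.recognise(camera, name): "xyz" ([x, y, z] in m, in the coordinates of the camera as it stood for that picture, good to about 4 mm: the middle of the surface that is visible of it).
- models.place_of(camera, name): "xyz" ([x, y, z] in m, in the coordinates of the camera as it stood for that picture, good to about 4 mm: a listed point, or the origin of a listed thing).
The state is a dict: "t": time; "qpos": joint angles; "qvel": joint speeds; "tau": joint torques, N m; "tool_pos": TCP position; "orientation": TCP orientation; "wrist_force": force on the tool from outside, world axes, zero at the start; "moment": the same for the moment, N m; "opening": finger opening in m; "gripper_force": force on a finger pad.
Only numpy, scipy, OpenCV 4.12 (cv2) and the standard library are available. Lean on these libraries where they do the work, as an engineer would, in place of code of your own. Each camera call takes 0.05 s, during which the arm holds its last target. There are 200 camera calls.

## Task

Tip the standing painting panel over onto its open-framed back, so that it lies flat on the table with its smooth face up and its far edge towards the wooden bench stop; then push it along the table until that whole edge is flush against the stop. Do it all by pushing, without lifting the panel, and leave the jar, bottle, tape roll and brush where they are. Finish with the robot clear of everything.

Things in the scene. Friction and masses are not known exactly. Their poses are not given: they have to be found in the camera images.
- panel: Loose wooden painting panel, 0.3 to 0.6 kg, 180 mm wide (y), 140 high (z), 38 thick (x). Its -x side is a smooth closed plywood face; its +x side (back) is an open frame of bars 22 mm wide. Starts standing on a 180 mm edge, z up, face within 0.4 rad of the robot's direction. Origin: centre of the 180 x 38 mm underside; once it lies, the middle of the near edge, 19 mm up.
- panel_center (a point): The panel's centre, 70 mm along its z from its origin, in mid-thickness: 70 mm above the table when standing, 19 mm when lying. Pushed near the top of the smooth face, the panel topples over its back lower edge once leaned about 15 degrees and falls by itself; it then lies with its own z level, away from the robot, and its own x straight down.
- panel_top_left (a point): Corner of the panel's top edge at its +y end, in mid-thickness: 140 mm along z and +90 mm along y from the panel's origin. When the panel lies, this is a far corner, next to the stop.
- panel_top_right (a point): The same at the -y end of the top edge (-90 mm along y).
- stop: Bench stop: straight brown wooden batten screwed to the table beyond the panel, 600 mm long (its y), 40 mm deep (its x), 25 mm high. Does not move. Origin at the centre of its underside; x points away from the robot, within 0.12 rad of world x.
- stop_face (a point): Middle of the stop's near face (the face towards the robot), 20 mm on the -x side of the stop's origin, 12.5 mm above the table; its axes are the stop's. A panel lying flush has its far edge at x = 0 in this frame.
- jar: White jar with a black lid, 64 mm across, 85 mm tall, loose, left or right of the work. Origin at the centre of its underside. Leave alone.
- bottle: Yellow bottle, 56 mm across, 160 mm tall, loose, on the other side of the work from the jar. Origin at the centre of its underside. Leave alone.
- tape: Roll of paper tape lying flat, 90 mm across, 24 mm high, loose, to the right. Origin at the centre of its underside. Leave alone.
- brush: Paint brush lying flat on the table to the left, loose, 200 mm long, 42 mm wide, 20 mm high. Origin at its middle on the table, its x along the handle. Leave alone.
There are look-alikes about, which are no part of the job. Several things have the shape of the panel; the one meant has the colours described above.

How it is judged:
By the outcome, as a careful person would: the job done as asked, in the order asked, and still so for the second after the job is handed in, with the robot touching nothing.
It also fails if it takes over 43 s, if anything falls off the work surface, if the arm or the gripper's body presses on something with over 40 N, if the wrist force passes 120 N, or if a joint passes its speed limit or range.

## Working session

There is one attempt and no reset: what is moved stays moved. The work goes in short steps, Python scripts to look and compute and a tool call to move; the robot and the scene stay as the last step left them, time stands still between calls to the robot, and variables do not carry over. Pictures are saved under pics/ and viewed, at most 10 in all, crops included, and the job is handed in when it is done.

Besides the shell and the picture viewer there is one more tool, called after "Request:" as name(argument=value, ...) on one line, values as JSON. step_arm: Moves the arm, as the interface text tells. Its arguments: {"type":"object","properties":{"rows":{"type":"array","items":{"type":"array","items":{"type":"number"}}},"hand":{"type":"number"}},"required":["rows"]}

```bash
mkdir -p pics; cat > h.py <<'E'
import numpy as np, cv2
from bench import manip, get_image, models
def snap(cam,fn=None):
    im=get_image(cam)
    if fn: cv2.imwrite('pics/'+fn,im['color'][:,:,::-1])
    return im
def toW(im,p):
    R,_=cv2.Rodrigues(np.array(im['rvec'],float)); return R.T@(np.array(p)-np.array(im['tvec']).ravel())
def toP(im,P):
    return cv2.projectPoints(np.array(P,float).reshape(-1,3),np.array(im['rvec'],float),np.array(im['tvec'],float),np.array(im['camera_matrix'],float),None)[0].reshape(-1,2)
def px2W(im,uv,z):
    K=np.array(im['camera_matrix']);R,_=cv2.Rodrigues(np.array(im['rvec'],float));t=np.array(im['tvec']).ravel()
    c=-R.T@t;out=[]
    for u,v in uv:
        d=R.T@np.linalg.solve(K,[u,v,1]); out.append(c+d*(z-c[2])/d[2])
    return np.array(out)
E
python3 - <<'E'
from h import *
np.set_printoptions(precision=3,suppress=True)
for cam in ['scene','side']:
    im=snap(cam,cam+'0.png')
    print(cam, 'campos',toW(im,[0,0,0]))
    for n in ['panel','panel_center','panel_top_left','panel_top_right','stop','stop_face','jar','bottle','tape','brush']:
        for d in models.place_of(cam,n)[:4]:
            w=toW(im,d['xyz']); print(n,round(d['confidence'],2),w,toP(im,w)[0].round())
s=manip.read_state();print(s['t'],s['tool_pos'],s['orientation'],s['opening'])
E
```

```text
scene campos [ 1.108 -0.633  0.73 ]
panel 0.66 [ 0.509  0.042 -0.001] [299. 253.]
panel 0.66 [ 0.343 -0.087 -0.003] [209. 253.]
panel_center 0.94 [0.506 0.041 0.067] [297. 230.]
panel_center 0.92 [ 0.342 -0.086  0.065] [205. 229.]
panel_center 0.55 [ 0.595 -0.164  0.075] [262. 294.]
panel_center 0.41 [ 0.468 -0.383 -0.001] [132. 358.]
panel_top_left 0.87 [ 0.427 -0.122  0.137] [214. 225.]
panel_top_left 0.62 [0.489 0.132 0.138] [316. 184.]
panel_top_left 0.6 [ 0.539 -0.095  0.142] [264. 237.]
panel_top_right 0.96 [ 0.653 -0.229  0.136] [257. 303.]
panel_top_right 0.95 [ 0.528 -0.044  0.145] [277. 222.]
panel_top_right 0.67 [ 0.262 -0.048  0.138] [190. 183.]
stop 0.93 [0.805 0.    0.001] [399. 322.]
stop_face 0.98 [ 0.778 -0.004  0.01 ] [386. 314.]
jar 0.8 [0.438 0.394 0.   ] [360. 182.]
bottle 0.77 [ 0.468 -0.379 -0.002] [134. 357.]
tape 0.66 [ 0.66  -0.38   0.001] [202. 414.]
tape 0.28 [0.506 0.042 0.069] [297. 229.]
brush 0.84 [0.641 0.393 0.002] [423. 206.]
brush 0.54 [0.441 0.395 0.001] [361. 182.]
side campos [0.529 0.914 1.15 ]
panel 0.96 [ 0.344 -0.087 -0.   ] [425. 242.]
pane
[... 216 characters left out ...]
3 0.047 0.069] [357. 265.]
panel_top_left 0.92 [ 0.541 -0.094  0.142] [347. 197.]
panel_top_left 0.63 [ 0.423 -0.123  0.144] [398. 189.]
panel_top_left 0.55 [0.493 0.134 0.143] [367. 275.]
panel_top_right 0.92 [ 0.657 -0.229  0.142] [301. 157.]
panel_top_right 0.68 [ 0.526 -0.039  0.141] [353. 214.]
panel_top_right 0.63 [ 0.263 -0.048  0.141] [470. 216.]
stop 0.63 [0.805 0.002 0.001] [235. 263.]
stop_face 0.66 [ 0.782 -0.002  0.012] [244. 259.]
jar 0.56 [0.445 0.397 0.002] [387. 427.]
bottle 0.74 [ 0.51   0.044 -0.003] [357. 283.]
tape 0.64 [ 0.663 -0.382 -0.001] [306. 159.]
brush 0.81 [0.641 0.39  0.001] [288. 419.]
1.1 [ 0.21  -0.562  0.219] [ 0.984  0.178 -0.    -0.   ] 0.0931762043486434
```

View pics/scene0.png

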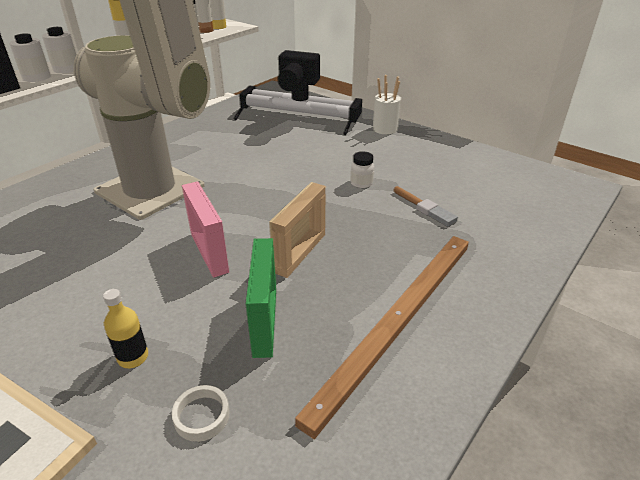

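View pics/side0.png

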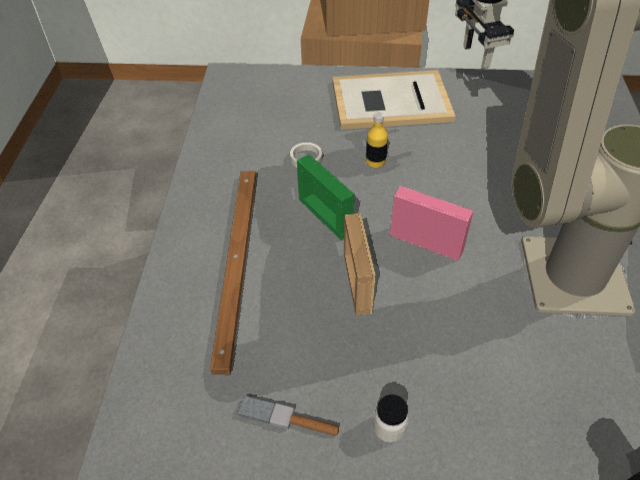

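The task panel is the plain wood one, at about (298,230) in scene and (357,265) in side. Pink (205,229) and green (262,295) are look-alikes. The stop's screws are at scene (319,407), (398,313), (460,246) and side (246,181), (235,257), (222,352). The panel's yaw is about 0.204 rad.

Request:
step_arm(rows=[[0.023,-0.0264,0,0],[0.023,-0.0264,0,0],[0.023,-0.0264,0,0],[0.023,-0.0264,0,0],[0.023,-0.0264,0,0],[0.023,-0.0264,0,0],[0.023,-0.0264,0,0],[0.023,-0.0264,0,0],[0.023,-0.0264,0,0],[0.023,-0.0264,0,0],[0.023,-0.0264,0,0],[0.023,-0.0264,0,0]], hand=1)

```text
t: 2.1
tool_pos: [0.358, -0.1671, 0.2189]
orientation: [0.984, 0.178, 0.0, 0.0]
wrist_force: [0.0, -0.6, 0.3]
opening: 0.0931
gripper_force: 0.0
```

Request:
step_arm(rows=[[0.023,-0.0264,0,0],[0.023,-0.0264,0,0],[0.023,-0.0264,0,0],[0.023,-0.0264,0,0],[0.023,-0.0264,0,0],[0.023,-0.0264,0,0],[0,0,0,4.4],[0,0,0,4.4],[0,0,0,0],[0,0,0,0]])

```text
t: 2.93
tool_pos: [0.4315, 0.0282, 0.2186]
orientation: [0.995, 0.103, -0.0, 0.0]
wrist_force: [-1.0, -0.2, -0.2]
opening: 0.0931
gripper_force: 0.0
```

```bash
python3 - <<'E'
from h import *
np.set_printoptions(precision=3,suppress=True)
for cam,uv in [('scene',[(319,407),(398,313),(460,246)]),('side',[(246,181),(235,257),(222,352)])]:
    im=snap(cam); w=px2W(im,uv,0.025); d=w[2]-w[0]; print(w, 'stop yaw deg',np.degrees(np.arctan2(-d[0],d[1])))
s=manip.read_state();print(s['t'],s['tool_pos'],s['orientation'],s['wrist_force'])
q=s['orientation'];print('toolx deg',2*np.degrees(np.arctan2(q[1],q[0])))
E
```

```text
[[ 0.812 -0.262  0.025]
 [ 0.802 -0.002  0.025]
 [ 0.802  0.269  0.025]] stop yaw deg 1.122116049579807
[[ 0.812 -0.259  0.025]
 [ 0.802  0.002  0.025]
 [ 0.791  0.26   0.025]] stop yaw deg 2.35486863606894
3.0333 [0.432 0.028 0.219] [0.995 0.103 0.    0.   ] [1.231 1.514 0.05 ]
toolx deg 11.795241999513157
```

Request:
step_arm(rows=[[0,0,0.032,0],[0,0,0.032,0],[0,0,0.03,0],[0.015,0,0,0],[0.015,0,0,0],[0.008,0,0,0],[0.006,0,0,0],[0.006,0,0,0],[0.006,0,0,0],[0.006,0,0,0],[0.006,0,0,0],[0.006,0,0,0]])

```text
t: 4.03
tool_pos: [0.5046, 0.0432, 0.1249]
orientation: [0.995, 0.102, 0.0, 0.0]
wrist_force: [-0.1, -0.6, 0.8]
opening: 0.0932
gripper_force: 0.2
```

```bash
python3 - <<'E'
from h import *
snap('side','side1.png')
s=manip.read_state();print(s['t'],s['tool_pos'],s['wrist_force'])
E
```

```text
4.0833 [0.50542101 0.04335663 0.12495964] [-0.62634844  0.96201349 -0.35063443]
```

View pics/side1.png

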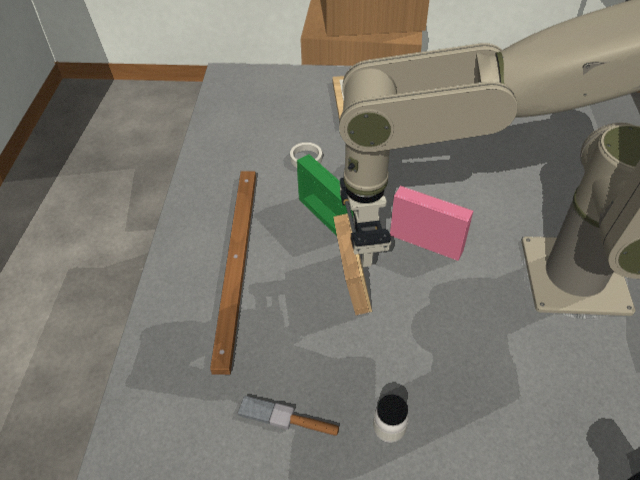

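The panel is leaning away from the fingers: its top edge has moved left to about (345,217)–(358,270), and its base is still at (365,310). I'll push on slowly until it falls, then wait for it to settle.

Request:
step_arm(rows=[[0.006,0,0,0],[0.006,0,0,0],[0.006,0,0,0],[0.006,0,0,0],[0.004,0,0,0],[0,0,0,0],[0,0,0,0],[0,0,0,0],[0,0,0,0],[0,0,0,0],[0,0,0,0],[0,0,0,0]])

```text
t: 5.08
tool_pos: [0.5313, 0.0488, 0.1247]
orientation: [0.995, 0.102, 0.0, 0.0]
wrist_force: [-0.4, 0.1, -0.3]
opening: 0.093
gripper_force: 0.0
```

```bash
python3 - <<'E'
from h import *
np.set_printoptions(precision=3,suppress=True)
for cam in ['side','scene']:
    im=snap(cam,cam+'2.png')
    for n in ['panel','panel_center','panel_top_left','panel_top_right']:
        for d in models.place_of(cam,n)[:4]:
            w=toW(im,d['xyz']); print(cam,n,round(d['confidence'],2),w)
s=manip.read_state();print(s['t'],s['tool_pos'],s['wrist_force'])
E
```

```text
side panel 0.97 [0.531 0.047 0.015]
side panel 0.69 [ 0.345 -0.085 -0.003]
side panel 0.65 [ 0.594 -0.164  0.001]
side panel_center 0.9 [ 0.345 -0.082  0.07 ]
side panel_center 0.61 [0.604 0.062 0.022]
side panel_center 0.59 [ 0.598 -0.165  0.069]
side panel_top_left 0.95 [ 0.425 -0.121  0.142]
side panel_top_left 0.79 [0.655 0.161 0.022]
side panel_top_left 0.18 [0.641 0.392 0.003]
side panel_top_right 0.97 [ 0.657 -0.231  0.137]
side panel_top_right 0.83 [ 0.263 -0.047  0.144]
side panel_top_right 0.81 [ 0.685 -0.008  0.023]
side panel_top_right 0.34 [ 0.467 -0.38  -0.   ]
scene panel 0.97 [0.529 0.046 0.02 ]
scene panel 0.91 [ 0.344 -0.086 -0.003]
scene panel 0.88 [ 0.593 -0.161  0.003]
scene panel_center 0.73 [0.6   0.059 0.018]
scene panel_center 0.59 [ 0.593 -0.166  0.074]
scene panel_center 0.56 [ 0.342 -0.082  0.071]
scene panel_top_left 0.79 [ 0.539 -0.095  0.142]
scene panel_top_left 0.65 [0.652 0.161 0.017]
scene panel_top_right 0.87 [ 0.687 -0.015  0.023]
scene panel_top_right 0.84 [ 0.26  -0.047  0.14 ]
scene panel_top_right 0.49 [ 0.66  -0.38   0.001]
5.5833 [0.531 0.049 0.125] [-0.396 -0.105 -0.704]
```

View pics/side2.png

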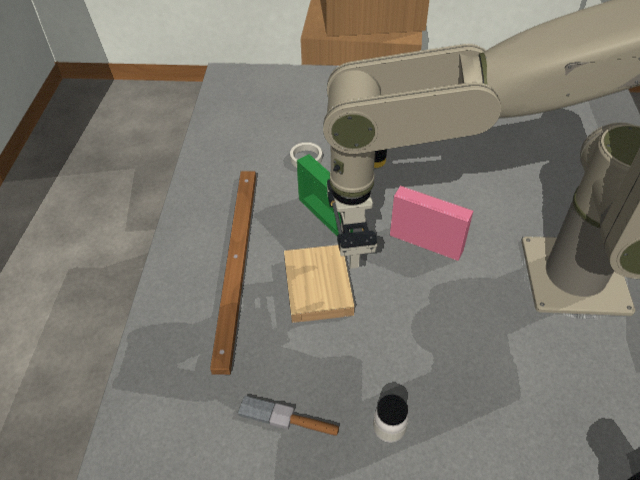

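The panel lies face up on its back, at about (320,283) in side, with its near edge at (0.530, 0.047) and yaw about 11°. I'll retract, lower, and push while turning towards the stop's 2.3°.

Request:
step_arm(rows=[[-0.03,0,0,0],[-0.03,0,0,0],[0,0,0.035,0],[0,0,0.035,0],[0,0,0.03,0],[0,0,0.009,0],[0.015,0,0,0],[0.015,0,0,0],[0.01,0,0,0],[0.006,0,0,0],[0.006,0,0,0],[0.006,0,0,0]])

```text
t: 6.58
tool_pos: [0.5287, 0.048, 0.0159]
orientation: [0.995, 0.102, -0.001, 0.0]
wrist_force: [-8.5, -2.3, 7.1]
opening: 0.0931
gripper_force: 4.7
```

Request:
step_arm(rows=[[0.007,0,0,0.7],[0.007,0,0,0.8],[0.007,0,0,0.8],[0.007,0,0,0.8],[0.007,0,0,0.8],[0.007,0,0,0.8],[0.007,0,0,0.8],[0.007,0,0,0.8],[0.007,0,0,0.8],[0.007,0,0,0.8],[0.005,0,0,0.8],[0.003,0,0,0.8]])

```text
t: 7.58
tool_pos: [0.6059, 0.0593, 0.0157]
orientation: [1.0, 0.019, -0.001, -0.0]
wrist_force: [-7.8, 1.8, 5.3]
opening: 0.093
gripper_force: 3.8
```

```bash
python3 - <<'E'
from h import *
np.set_printoptions(precision=3,suppress=True)
for cam in ['side','scene']:
    im=snap(cam,cam+'3.png')
    for n in ['panel','panel_top_left','panel_top_right','stop_face']:
        for d in models.place_of(cam,n)[:4]:
            w=toW(im,d['xyz'])
            if abs(w[2])<.04: print(cam,n,round(d['confidence'],2),w)
s=manip.read_state();print(s['t'],s['tool_pos'],s['wrist_force'],2*np.degrees(np.arctan2(s['orientation'][1],s['orientation'][0])))
E
```

```text
side panel 0.85 [ 0.347 -0.082 -0.003]
side panel 0.79 [0.617 0.06  0.013]
side panel 0.72 [ 0.593 -0.164  0.   ]
side panel 0.18 [ 0.757 -0.022  0.023]
side panel_top_left 0.62 [0.751 0.15  0.02 ]
side panel_top_left 0.34 [0.639 0.389 0.   ]
side panel_top_right 0.65 [ 0.758 -0.022  0.021]
side stop_face 0.67 [ 0.782 -0.002  0.016]
side stop_face 0.53 [0.686 0.065 0.017]
scene panel 0.96 [ 0.342 -0.087 -0.003]
scene panel 0.82 [ 0.594 -0.161  0.003]
scene panel 0.64 [0.751 0.153 0.018]
scene panel_top_left 0.77 [0.752 0.152 0.017]
scene panel_top_right 0.66 [ 0.757 -0.026  0.022]
scene panel_top_right 0.49 [ 0.469 -0.381 -0.002]
scene stop_face 0.76 [ 0.782 -0.002  0.01 ]
8.0833 [0.606 0.059 0.016] [-2.785  2.278  0.021] 2.201994287060738
```

View pics/scene3.png

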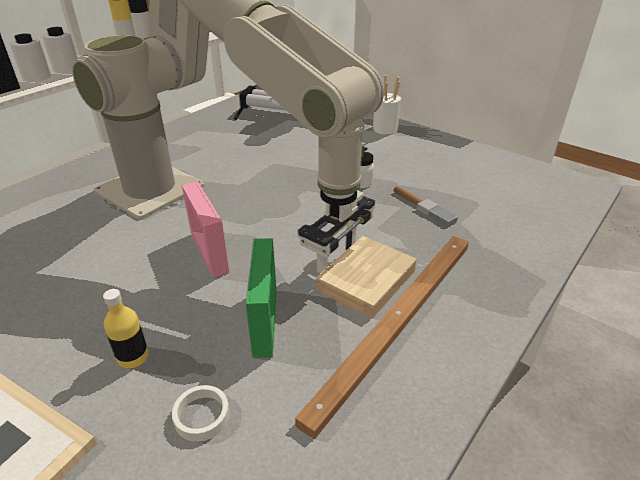

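The panel at (366,273) is square to the stop, with about 25 mm left to go. I'll close the gap gently and watch the force.

Request:
step_arm(rows=[[0.004,0,0,0],[0.004,0,0,0],[0.004,0,0,0],[0.004,0,0,0],[0.003,0,0,0],[0.002,0,0,0],[0.001,0,0,0],[0.001,0,0,0],[0.001,0,0,0],[0.001,0,0,0]])

```text
t: 8.92
tool_pos: [0.6298, 0.0595, 0.0155]
orientation: [1.0, 0.019, -0.002, 0.0]
wrist_force: [-17.2, -1.2, 11.5]
opening: 0.0928
gripper_force: 8.6
```

Request:
step_arm(rows=[[0.001,0,0,0],[0.001,0,0,0],[0,0,0,0]])

```text
t: 9.17
tool_pos: [0.6298, 0.0595, 0.0155]
orientation: [1.0, 0.019, -0.004, 0.0]
wrist_force: [-24.1, -2.4, 17.9]
opening: 0.0931
gripper_force: 11.9
```

Request:
step_arm(rows=[[0.001,0,0,0],[0.001,0,0,0],[0,0,0,0]])

```text
t: 9.42
tool_pos: [0.6298, 0.0595, 0.0155]
orientation: [1.0, 0.019, -0.006, 0.0]
wrist_force: [-34.5, -2.9, 28.1]
opening: 0.0931
gripper_force: 17.4
```

```bash
python3 - <<'E'
from h import *
a=snap('scene')['color'][210:340,300:480,::-1]; b=snap('side')['color'][200:340,200:330,::-1]
a=cv2.resize(a,None,fx=4,fy=4,interpolation=2)[:560,:470]; a=cv2.resize(snap('scene')['color'][220:340,330:440,::-1],(440,480),interpolation=2)
b=cv2.resize(b[:120,:90],(360,480),interpolation=2)
cv2.imwrite('pics/c4.png',np.hstack([a,b]))
s=manip.read_state();print(s['t'],s['tool_pos'],s['wrist_force'],s['moment'])
E
```

```text
9.5667 [0.62977434 0.05946753 0.0155051 ] [-34.13042653  -2.6609303   26.09399183] [-0.23230042  5.56621555 -0.0603926 ]
```

View pics/c4.png

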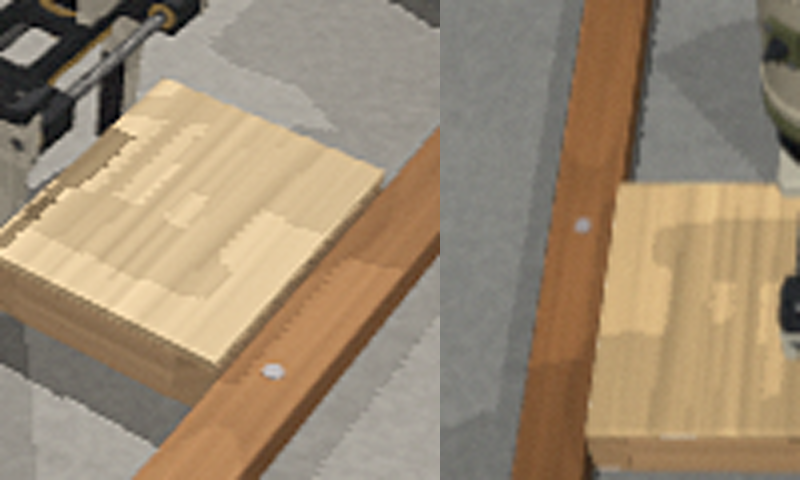

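The far edge meets the stop along its whole length in both crops: no gap shows from (215,365) to (380,185) in the left one or along (590,435)–(620,185) in the right one. The moment about z is near zero, so both fingers bear evenly. I'll back off and raise the arm.

Request:
step_arm(rows=[[-0.003,0,0,0],[-0.004,0,0,0],[-0.01,0,0,0],[-0.02,0,0,0],[-0.02,0,0,0],[0,0,-0.03,0],[0,0,-0.04,0],[0,0,-0.04,0],[0,0,-0.04,0],[0,0,-0.04,0],[0,0,0,0],[0,0,0,0]])

```text
t: 10.57
tool_pos: [0.5817, 0.0576, 0.2102]
orientation: [1.0, 0.019, 0.005, 0.0]
wrist_force: [-0.5, 0.5, -0.7]
opening: 0.0929
gripper_force: 0.0
```

```bash
python3 - <<'E'
from h import *
np.set_printoptions(precision=3,suppress=True)
a=cv2.resize(snap('scene')['color'][220:340,330:440,::-1],(440,480),interpolation=2)
b=cv2.resize(snap('side')['color'][200:320,200:290,::-1],(360,480),interpolation=2)
cv2.imwrite('pics/c5.png',np.hstack([a,b]))
for cam in ['side','scene']:
    im=snap(cam)
    for n in ['panel','panel_top_left','panel_top_right','jar','bottle','tape','brush']:
        for d in models.place_of(cam,n)[:3]:
            w=toW(im,d['xyz'])
            if abs(w[2])<.04: print(cam,n,round(d['confidence'],2),w)
s=manip.read_state();print(s['t'],s['tool_pos'],s['wrist_force'])
E
```

```text
side panel 0.82 [0.638 0.058 0.015]
side panel 0.77 [ 0.597 -0.164  0.003]
side panel 0.7 [ 0.346 -0.084 -0.   ]
side panel_top_left 0.98 [0.777 0.154 0.022]
side panel_top_right 0.75 [ 0.781 -0.02   0.022]
side jar 0.66 [ 0.446  0.397 -0.002]
side bottle 0.73 [ 0.467 -0.38  -0.001]
side tape 0.56 [ 0.664 -0.381  0.001]
side brush 0.66 [0.638 0.393 0.002]
scene panel 0.89 [0.638 0.058 0.018]
scene panel 0.87 [ 0.342 -0.082 -0.003]
scene panel 0.81 [ 0.597 -0.164  0.004]
scene panel_top_left 0.61 [0.774 0.152 0.015]
scene panel_top_right 0.8 [ 0.782 -0.024  0.022]
scene jar 0.96 [0.44  0.395 0.   ]
scene jar 0.39 [ 0.472 -0.38  -0.003]
scene jar 0.25 [ 0.779 -0.004  0.013]
scene bottle 0.91 [ 0.469 -0.378 -0.001]
scene tape 0.95 [ 0.66  -0.381 -0.   ]
scene tape 0.27 [ 0.775 -0.004  0.011]
scene brush 0.87 [0.64  0.394 0.002]
11.4667 [0.579 0.058 0.206] [0.525 0.198 0.137]
```

View pics/c5.png

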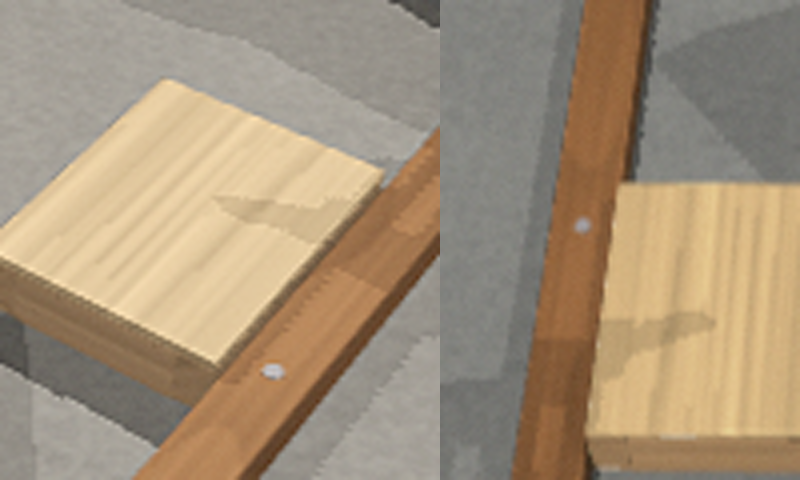

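The panel is still flush against the stop, with the edge unchanged from (215,365) to (380,185). The jar, bottle, tape and brush haven't moved, and the arm is clear.

```bash
python3 -c "
from bench import manip
print(manip.hand_in())"
```

```text
the job is handed in; nothing more can be done
None
```

The job is handed in: the panel lies face up with its far edge flush against the stop as far as the pictures show, the jar, bottle, tape and brush are where they were, and the arm is clear (about 11.5 s on the robot's clock).

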